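# Stock the rapid-test caddy

## Robot

A 6-joint arm with a two-finger parallel gripper is mounted at the origin on a cart in front of the work surface, level with it; the furniture and walls round the work are solid. World frame = base frame: x ahead of the robot, y to its left, z up, the work surface at z = 0. Lengths are in m, angles in rad, forces in N, time in s.
With the tool pointing down it reaches from about 0.275 to 0.875 m from the base axis. Payload 12.5 kg.
Tool frame: the origin (TCP) lies midway between the tips of the shut fingers; the grasp point (between the pads) lies 19 mm behind it; z points along the fingers, y is the line along which they close (so a half turn about z gives the same grasp; the last joint's range is limited). The gripper opens to 85 mm and grips with 20 to 120 N. Pads are 22 mm wide; open, the fingers measure 114 mm over their backs; the gripper's body (76 mm by 85 mm) begins 54 mm behind the grasp point. The pads swing forward as they close: fully open they stand 13 mm farther back than shut.
Start: joints at [-1.256, 0.351, 1.652, -0, 1.139, -0.085], TCP at [0.214, -0.507, 0.231] pointing down, gripper open.
Joint ranges: [-2.75, 2.75], [-0.79, 2.1], [0.01, 2.65], [-1.57, 4.71], [0.07, 3.14], [-2.87, 2.87]. Speed limits (rad/s): [2.22, 2.22, 2.79, 3.14, 3.14, 3.14].

## Interface

Orientations are given as a unit quaternion [x, y, z, w].
In Python, from rig import readout, camera, get_calibration, job, find_in, silhouettes, pinpoint gives the robot as it stands.
- The arm moves only by the tool drive_effector, called as a command line: name --pt "numbers of a row" for each row, then --argument value for the rest. Schema: {"type":"object","properties":{"moves":{"type":"array","items":{"type":"number"},"minItems":6,"maxItems":120},"jaw":{"type":"number"},"grip_force":{"type":"number"},"only":{"type":"string"},"quiet":{"type":"boolean"},"lines":{"type":"string"}},"required":["moves"],"additionalProperties":false}. moves is one flat list of numbers that holds 1 to 20 rows one after another, with no inner brackets; each row has 6 numbers: dx, dy, dz in normalised numbers (1 is 750 mm), then a rotation vector rx, ry, rz in fractions of the full range, 1 being 2 pi rad; each row is the pose to reach, as a shift and turn from the pose commanded when the call began, along the tool's axes at that moment; what a row does not reach only later rows make up. A row lasts 1/8 s, in which the tool goes at most 0.0625 m and 0.188 rad, less where a joint would pass 70% of its speed; a pose out of reach is approached as far as the arm can. jaw is the finger opening in m, set as the call begins (left out keeps the last). The fingers move at their own pace and stop on an object; grip_force is the grip in N (left out, the last holds). Time passes only in rows, so rows that do not move let the fingers close. The tool returns the time, the measured TCP pose, the force, the opening and the grip force at its end. only (a regular expression) keeps the lines of the reply that match it, lines (a string "A,B") keeps lines A to B, and quiet returns only ok. No shift or turn number may pass 1 either way. Input that does not fit is refused with a message, and nothing moves.
- readout.get_state(): the state, without advancing time (a new reading comes with each control period).
- camera(name): name is "side" or "top"; returns the picture (420x560x3 uint8, red, green, blue); there is no depth.
- get_calibration(name): a dict with "mtx" (3x3 intrinsics, pixels), "extrinsics" (4x4, takes a point from camera to world coordinates). Camera axes: x right, y up, looking along -z (the intrinsics and any distortion apply to the point x, -y, -z); pixel columns grow to the right and rows downward; lengths in m; the calibration is good to about 2 mm. A picture is of the moment at which its call begins. get_calibration takes no time and is no camera call.
- job.sign_off(): hands the job in; it is judged then, once.
Trained networks look in the newest picture that a camera, given by its name, has taken for a name from the list of things; names that differ only in an ending like _2 or _b are one class to them, and where a whole thing is asked for, a point or a joint stands for the part that bears it (a point fixed in the world has none). Each returns a list of dicts, best first, with "score" (0 to 1); they miss things now and then, are a little off and sometimes report something else, mostly with a low value. They report only what shows in the picture. A call takes as long as a camera call.
- find_in(label, camera): "at" ([x, y, z] in m, in the coordinates of the camera as it stood for that picture, good to about 4 mm: the middle of the surface that is visible of it).
- silhouettes(label, camera): "mask" (420x560 bool, what is visible of it).
- pinpoint(label, camera): "at" ([x, y, z] in m, in the coordinates of the camera as it stood for that picture, good to about 4 mm: a listed point, or the origin of a listed thing).
The state is a dict: "t": time; "joint_positions": joint angles; "joint_velocities": joint speeds; "tau": joint torques, N m; "eef_pos": TCP position; "tcp_rot": TCP orientation; "contact_force": force on the tool from outside, world axes, zero at the start; "moment": the same for the moment, N m; "gripper_width": finger opening in m; "grasp_force": force on a finger pad.
Only numpy, scipy, OpenCV 4.12 (cv2) and the standard library are available. Lean on these libraries where they do the work, as an engineer would, in place of code of your own. Each camera call takes 0.05 s, during which the arm holds its last target. There are 200 camera calls.

## Task

Stock the test caddy from what is scattered on the bench: stand the two tall, slim dropper bottles in the two square pockets (one in each), lay the felt marker centred across the two tall saddles that are open at the ends, and lay the test cassette face up on the two lower ledges, between their end stops. The two squat bottles and the slim pen look alike but do not belong: leave them where they are. At the end everything is released and at rest.

Things in the scene. Friction and masses are not known exactly. Their poses are not given: they have to be found in the camera images.
- dropper_bottle_1: Tall slim white dropper bottle, 25 mm diameter, 64 mm high (straight body to about 45 mm, then shoulder and narrow 16 mm cap). Belongs in the caddy; the two are alike, either pocket will do. Stands upright on the bench; round, any grip direction will do; origin: centre of its underside, z up.
- dropper_bottle_2: The other tall slim white dropper bottle, the same as the first. Stands upright on the bench; round, any grip direction will do; origin: centre of its underside, z up.
- marker: Felt marker with thick barrel and cap, lying on the bench: 140 mm along its y, 14 mm wide, 15 mm high. Origin: underside, at the middle of its length; z up. Belongs in the caddy, either way round.
- cassette: Flat white plastic test cassette lying face up: 70 mm along its x, 20 mm wide (y), 4 to 5 mm thick. Origin: centre of its underside; z up out of its face. Pinch its long sides with the fingertips. Belongs in the caddy, either way round.
- squat_bottle_1: Look-alike to leave: squat amber bottle with a broad flat cap, 29 mm diameter, 56 mm high. Stands upright on the bench; round, any grip direction will do; origin: centre of its underside, z up.
- squat_bottle_2: Look-alike to leave: the other squat amber bottle, 29 mm diameter, 56 mm high. Stands upright on the bench; round, any grip direction will do; origin: centre of its underside, z up.
- pen: Look-alike to leave: slim ball pen lying on the bench, 145 mm along its y, 11 mm wide over the clip, 9 mm high, thinner than the marker. Origin: underside, about the middle of its length.
- bottle_insert: Grey insert, 170 mm (x) by 60 mm (y), fixed in the white tray (rim 20 mm high). Three lie side by side, 63 mm apart in y, in any order, parallel. Origin: centre of underside, 5 mm over the bench; half turn alike. Two square pockets centred at x = -42 and +42 mm, 42 mm clear inside, floor at z = 6.5 mm, wall tops at z = 25 mm. One dropper bottle stands in each.
- marker_insert: Grey insert, 170 mm (x) by 60 mm (y), fixed in the white tray (rim 20 mm high). Three lie side by side, 63 mm apart in y, in any order, parallel. Origin: centre of underside, 5 mm over the bench; half turn alike. Two saddles at x = -42 and +42 mm, 20 mm long, faces at z = 30 mm, lips 30 mm apart in y, tops z = 41 mm; open between them for the fingers. Marker lies along x, middle at x = 0.
- cassette_insert: Grey insert, 170 mm (x) by 60 mm (y), fixed in the white tray (rim 20 mm high). Three lie side by side, 63 mm apart in y, in any order, parallel. Origin: centre of underside, 5 mm over the bench; half turn alike. Two ledges from 22 to 48 mm either side in x, faces at z = 26 mm; side lips 36 mm, end stops 86 mm apart, tops z = 32 mm; open between. Cassette lies along x, centred.

How it is judged:
By the outcome, as a careful person would: the job done as asked, in the order asked, and still so for the second after the job is handed in, with the robot touching nothing.
It also fails if it takes over 93 s, if anything falls off the work surface, if the arm or the gripper's body presses on something with over 40 N, if the wrist force passes 120 N, or if a joint passes its speed limit or range.

## Working session

There is one attempt and no reset: what is moved stays moved. The work goes in short steps, Python scripts to look and compute and a tool call to move; the robot and the scene stay as the last step left them, time stands still between calls to the robot, and variables do not carry over. Pictures are saved under pics/ and viewed, at most 14 in all, crops included, and the job is handed in when it is done.

```bash
ls; mkdir -p pics
```

Run:
```python
from rig import *
import cv2
import numpy as np
s=readout.get_state();print(s['t'],s['eef_pos'],s['tcp_rot'],s['gripper_width'])
for c in('side','top'):
    im=camera(c);cv2.imwrite(f'pics/{c}0.png',im[:,:,::-1])
    k=get_calibration(c);print(k)
    E=np.array(k['extrinsics'])
    for l in ['dropper_bottle_1','marker','cassette','squat_bottle_1','pen','bottle_insert','marker_insert','cassette_insert']:
        for f in (pinpoint,find_in):
            for d in f(l,c)[:3]:
                print(c,l,f.__name__,round(d['score'],2),(E@[*d['at'],1])[:3].round(4))
```

```text
pics
0.0 [ 0.21399914 -0.5063057   0.23074538] [ 9.80082670e-01  1.98589048e-01 -7.72454675e-05 -5.86435483e-04] 0.08530312526168828
{'mtx': array([[399.03392868,   0.        , 281.1080757 ],
       [  0.        , 399.03392868, 208.55911378],
       [  0.        ,   0.        ,   1.        ]]), 'extrinsics': array([[ 0.96946222,  0.12272063, -0.21232677,  0.2850998 ],
       [-0.24515618,  0.46222899, -0.85219881, -0.86689371],
       [-0.00643879,  0.87822776,  0.47819926,  0.49627336],
       [ 0.        ,  0.        ,  0.        ,  1.        ]])}
side dropper_bottle_1 call 0.67 [ 0.5473 -0.2657  0.0028]
side dropper_bottle_1 call 0.5 [ 0.5364 -0.0969  0.0006]
side dropper_bottle_1 call 0.84 [ 0.5424 -0.2739  0.0385]
side dropper_bottle_1 call 0.78 [ 0.5358 -0.1084  0.0334]
side marker call 0.58 [ 4.254e-01 -3.726e-01 -1.000e-04]
side marker call 0.73 [ 0.425  -0.3747  0.0134]
side cassette call 0.59 [ 0.4344 -0.2502 -0.0005]
side cassette call 0.55 [ 0.4351 -0.2506  0.0053]
side squat_bottle_1 call 0.82 [ 0.5822 -0.1856  0.0025]
side squat_bottle_1 call 0.75 [ 0.5578 -0.3657  0.00
[... 1600 characters left out ...]
l 0.63 [ 0.5585 -0.3693  0.0012]
top squat_bottle_1 call 0.47 [ 0.5847 -0.1818 -0.0017]
top squat_bottle_1 call 0.36 [ 0.5409 -0.095  -0.0008]
top squat_bottle_1 call 0.66 [ 0.5816 -0.176   0.0432]
top squat_bottle_1 call 0.55 [ 0.5564 -0.3603  0.0466]
top pen call 0.54 [ 0.4252 -0.1365  0.0035]
top pen call 0.5 [ 0.4327 -0.1376  0.0048]
top bottle_insert call 0.96 [0.4843 0.1205 0.0037]
top bottle_insert call 0.27 [0.4881 0.245  0.0044]
top bottle_insert call 0.76 [0.4841 0.1198 0.0118]
top marker_insert call 0.73 [0.489  0.2468 0.0048]
top marker_insert call 0.87 [0.4872 0.2416 0.0085]
top cassette_insert call 0.82 [0.4835 0.1841 0.0061]
top cassette_insert call 0.94 [0.4827 0.1862 0.0061]
```

View pics/top0.png

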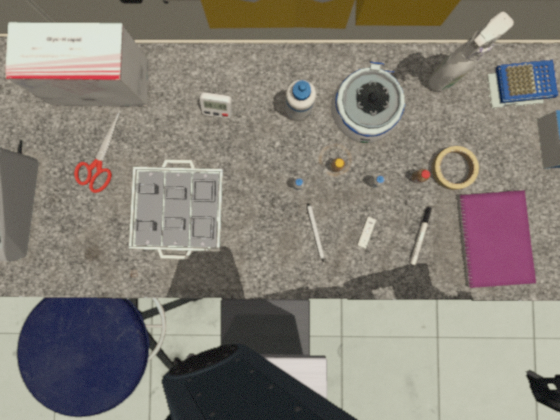

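View pics/side0.png

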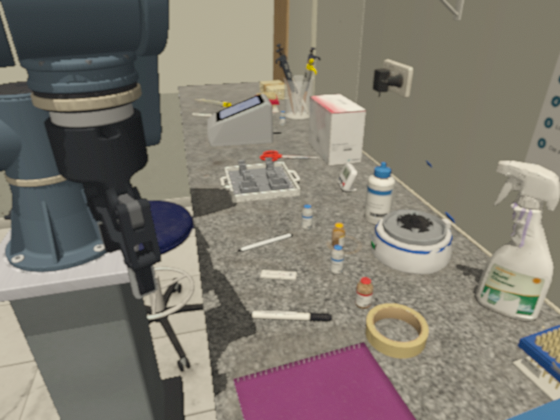

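Create h.py:
```python
from rig import *
import cv2, numpy as np
from scipy.spatial.transform import Rotation as R
def proj_to_plane(c,px,z):
    k=get_calibration(c);K=np.array(k['mtx']);E=np.array(k['extrinsics'])
    px=np.atleast_2d(px).astype(float)
    d=np.c_[(px[:,0]-K[0,2])/K[0,0],-(px[:,1]-K[1,2])/K[1,1],-np.ones(len(px))]@E[:3,:3].T
    o=E[:3,3];return o+d*((z-o[2])/d[:,2])[:,None]
```

Run:
```python
from h import *
camera('top');camera('side')
for c in('top','side'):
  for l,z in [('marker',.008),('cassette',.004),('pen',.005),('bottle_insert',.025),('cassette_insert',.03),('marker_insert',.03),('dropper_bottle_1',.03),('squat_bottle_1',.03)]:
    for d in silhouettes(l,c)[:2]:
        ys,xs=np.nonzero(d['mask']);P=proj_to_plane(c,np.c_[xs,ys],z)[:,:2].astype(np.float32)
        r=cv2.minAreaRect(P);print(c,l,round(d['score'],2),len(xs),P.mean(0).round(4),np.round(r[0],4),np.round(r[1],4),round(r[2],1))
print(readout.get_state()['t'])
```

```text
top marker 0.88 405 [ 0.4285 -0.3716] [ 0.4266 -0.3703] [0.0165 0.1403] 71.2
top cassette 0.73 262 [ 0.4331 -0.2496] [ 0.4329 -0.2496] [0.0201 0.0693] 70.1
top pen 0.54 194 [ 0.4412 -0.1309] [ 0.4352 -0.1334] [0.1218 0.011 ] 15.9
top bottle_insert 0.57 1889 [0.4811 0.1185] [0.4817 0.1178] [0.0608 0.1641] 88.6
top cassette_insert 0.87 2016 [0.4832 0.1791] [0.4846 0.1798] [0.1662 0.0628] 0.2
top cassette_insert 0.48 162 [ 0.5831 -0.1793] [ 0.5835 -0.1792] [0.0254 0.0352] 45.2
top marker_insert 0.88 1952 [0.4842 0.2413] [0.4848 0.242 ] [0.0616 0.166 ] 88.6
top dropper_bottle_1 0.6 150 [ 0.5467 -0.2668] [ 0.5466 -0.2671] [0.027  0.0314] 0.2
top squat_bottle_1 0.55 202 [ 0.5596 -0.3665] [ 0.5593 -0.3664] [0.0293 0.0381] 0.2
top squat_bottle_1 0.46 177 [ 0.5833 -0.1798] [ 0.5835 -0.1792] [0.0285 0.0352] 45.2
side marker 0.55 621 [ 0.4259 -0.3731] [ 0.4249 -0.3727] [0.0196 0.1391] 72.9
side cassette 0.64 227 [ 0.4316 -0.2524] [ 0.4318 -0.2527] [0.0222 0.0654] 75.3
side pen 0.65 162 [ 0.4389 -0.1318] [ 0.4373 -0.1325] [0.108  0.0157] 15.9
side bottle_insert 0.79 547 [0.4808 0.1118] [0.4779 0.1181] [0.0779 0.1625] 88.0
side cassette_insert 0.8 480 [0.4749 0.1609] [0.4759 0.1651] [0.1146 0.1633] 89.5
side cassette_insert 0.62 623 [0.4767 0.1017] [0.4755 0.1077] [0.08   0.1643] 88.8
side marker_insert 0.98 473 [0.4775 0.2226] [0.4774 0.2385] [0.135  0.1645] 88.3
side dropper_bottle_1 0.75 338 [ 0.5465 -0.2705] [ 0.548  -0.2661] [0.0995 0.024 ] 68.1
side dropper_bottle_1 0.52 257 [ 0.5396 -0.0958] [ 0.5407 -0.0909] [0.1189 0.0241] 71.9
side squat_bottle_1 0.59 473 [ 0.5571 -0.374 ] [ 0.5585 -0.371 ] [0.0865 0.0294] 60.4
side squat_bottle_1 0.55 292 [ 0.5848 -0.1819] [ 0.5867 -0.1797] [0.1014 0.0299] 65.1
2.6
```

The top view shows the tray around (176,209) with pockets on the right (y=0.12), then cassette, then marker insert. The dropper bottles have blue caps at (298,184) and (378,181). The marker is at (421,236), the cassette at (367,233), and the pen at (316,232) stays put. The side view agrees.

Add to h.py:
```python
def go(x,y,z,yaw):
    s=readout.get_state();r=R.from_quat(s['tcp_rot']);t=R.from_euler('z',yaw,degrees=True)*R.from_quat([1,0,0,0])
    print('d',r.inv().apply(np.array([x,y,z])-s['eef_pos']).round(4),'rot',(r.inv()*t).as_rotvec().round(4))
```

```bash
python3 -c "
from h import *
go(.548,-.267,.11,0)"
```

```text
d [ 0.4008 -0.0907  0.1213] rot [ 0.     -0.      0.3998]
```

The rows are not in the units I measure in: shifts go in shares of 750 mm and turns go in shares of 2 pi rad. I convert before sending: 0.4008 m is 0.5344, 0.343 m is 0.4573, 0.4 rad is 0.0637.

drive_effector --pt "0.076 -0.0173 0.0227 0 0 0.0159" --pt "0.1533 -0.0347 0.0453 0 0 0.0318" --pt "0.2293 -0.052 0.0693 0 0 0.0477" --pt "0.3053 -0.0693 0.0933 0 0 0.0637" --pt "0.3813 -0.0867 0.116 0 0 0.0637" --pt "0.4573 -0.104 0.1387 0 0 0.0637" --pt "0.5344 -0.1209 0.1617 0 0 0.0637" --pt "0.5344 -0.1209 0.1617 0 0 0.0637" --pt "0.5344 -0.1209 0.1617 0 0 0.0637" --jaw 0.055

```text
refused: moves[0]: [0.076, -0.0173, 0.0227, 0, 0, 0.0159] is not of type 'number' (schema: type "number"). Nothing was moved.
```

I used the wrong layout. The manual says one flat list, 6 numbers to a row, no inner brackets; once more.

drive_effector --moves '[0.076,-0.0173,0.0227,0,0,0.0159,0.1533,-0.0347,0.0453,0,0,0.0318,0.2293,-0.052,0.0693,0,0,0.0477,0.3053,-0.0693,0.0933,0,0,0.0637,0.3813,-0.0867,0.116,0,0,0.0637,0.4573,-0.104,0.1387,0,0,0.0637,0.5344,-0.1209,0.1617,0,0,0.0637,0.5344,-0.1209,0.1617,0,0,0.0637,0.5344,-0.1209,0.1617,0,0,0.0637]' --jaw 0.055

```text
t: 3.72
eef_pos: [0.5477, -0.2672, 0.11]
tcp_rot: [1.0, 0.0, -0.0, 0.0]
contact_force: [-0.6, 0.8, -0.7]
gripper_width: 0.055
grasp_force: 0.0
```

```bash
python3 -c "
from h import *
go(.548,-.267,.021,0)"
```

```text
d [ 0.0003 -0.0002  0.089 ] rot [0.0001 0.0003 0.0002]
```

Great. Descend, close in next call with 35 N.

Scaled: 0.089 m is 0.1187, 0.045 m is 0.06.

drive_effector --moves '[0,0,0.06,0,0,0,0,0,0.1187,0,0,0,0,0,0.1187,0,0,0,0,0,0.1187,0,0,0]'

```text
t: 4.22
eef_pos: [0.5484, -0.2682, 0.023]
tcp_rot: [1.0, -0.001, 0.001, 0.001]
contact_force: [0.7, 0.1, 0.2]
gripper_width: 0.055
grasp_force: 0.0
```

drive_effector --moves '[0,0,0,0,0,0,0,0,0,0,0,0,0,0,0,0,0,0,0,0,0,0,0,0,0,0,0,0,0,0]' --jaw 0.0 --grip_force 30

```text
t: 4.85
eef_pos: [0.5487, -0.2676, 0.0226]
tcp_rot: [1.0, -0.0, 0.001, 0.001]
contact_force: [-1.8, -0.0, 7.6]
gripper_width: 0.0237
grasp_force: 29.0
```

```bash
python3 -c "
from h import *
cv2.imwrite('pics/g1.png',cv2.resize(camera('side')[200:340,240:440,::-1],None,fx=3,fy=3))"
```

```text
(no output)
```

View pics/g1.png

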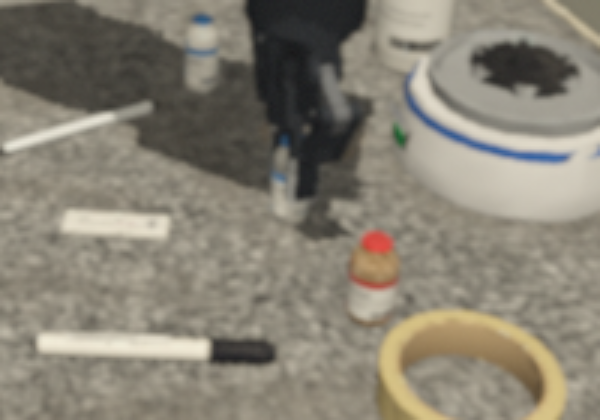

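The picture shows the first bottle between the fingers, upright, at crop pixel (285,190). Now I lift it and carry it to the far pocket.

Scaled: -0.3866 m is -0.5155, -0.14 m is -0.1867.

drive_effector --moves '[0,0,-0.0533,0,0,0,0,0,-0.12,0,0,0,0,-0.04,-0.1733,0,0,0,-0.0053,-0.1133,-0.1733,0,0,0,-0.0107,-0.1867,-0.1733,0,0,0,-0.016,-0.26,-0.1733,0,0,0,-0.0213,-0.3333,-0.1733,0,0,0,-0.0267,-0.4067,-0.1733,0,0,0,-0.0313,-0.48,-0.1733,0,0,0,-0.0313,-0.5155,-0.1733,0,0,0,-0.0313,-0.5155,-0.1333,0,0,0,-0.0313,-0.5155,-0.1333,0,0,0,-0.0313,-0.5155,-0.1333,0,0,0]'

```text
t: 6.52
eef_pos: [0.525, 0.1193, 0.122]
tcp_rot: [1.0, -0.0, 0.0, -0.0]
contact_force: [0.2, -0.0, -0.4]
gripper_width: 0.0246
grasp_force: 29.6
```

```bash
python3 -c "
from h import *
for c in ('top','side'):
    im=camera(c);E=np.array(get_calibration(c)['extrinsics'])
    for l in ('bottle_insert','dropper_bottle_1'):
        for d in pinpoint(l,c)[:2]: print(c,l,round(d['score'],2),(E@[*d['at'],1])[:3].round(4))
cv2.imwrite('pics/p1.png',cv2.resize(im[110:230,190:390,::-1],None,fx=3,fy=3))
go(.525,.119,.0345,0)"
```

```text
top bottle_insert 0.66 [0.4848 0.1224 0.0042]
top dropper_bottle_1 0.44 [ 0.5415 -0.096   0.002 ]
side bottle_insert 0.91 [0.4826 0.1198 0.0087]
side dropper_bottle_1 0.7 [ 0.5366 -0.0972 -0.0007]
d [0.0001 0.0004 0.087 ] rot [-0.0001 -0.0008 -0.0006]
```

View pics/p1.png

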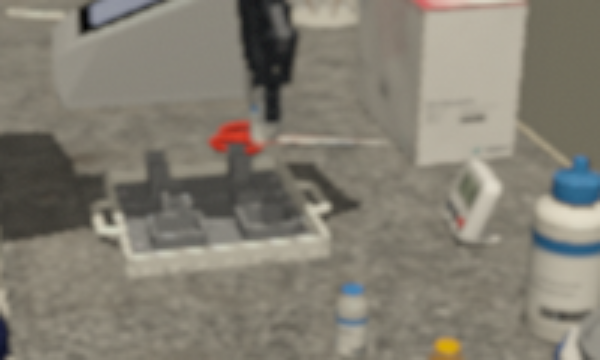

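The bottle hangs upright at crop (262,125), over the far pocket at (270,215). I'll lower and release.

Scaled: 0.087 m is 0.116, 0.08 m is 0.1067.

drive_effector --moves '[0,0,0.0533,0,0,0,0,0,0.0933,0,0,0,0,0,0.1067,0,0,0,0,0,0.116,0,0,0,0,0,0.116,0,0,0,0,0,0.116,0,0,0]'

```text
t: 7.58
eef_pos: [0.525, 0.1196, 0.0347]
tcp_rot: [1.0, -0.0, 0.001, -0.0]
contact_force: [0.1, -0.3, -0.3]
gripper_width: 0.0243
grasp_force: 29.8
```

drive_effector --moves '[0,0,0,0,0,0,0,0,0,0,0,0,0,0,0,0,0,0,0,0,0,0,0,0]' --jaw 0.055

```text
t: 8.07
eef_pos: [0.5246, 0.1195, 0.034]
tcp_rot: [1.0, -0.0, 0.0, -0.0]
contact_force: [0.5, 0.2, 0.2]
gripper_width: 0.055
grasp_force: 0.0
```

drive_effector --moves '[0,0,-0.0533,0,0,0,0,0,-0.12,0,0,0,0,0,-0.1467,0,0,0,0,0,-0.1467,0,0,0]'

```text
t: 8.57
eef_pos: [0.5252, 0.1197, 0.1452]
tcp_rot: [1.0, -0.0, 0.001, -0.0]
contact_force: [-0.2, -0.1, -1.1]
gripper_width: 0.0554
grasp_force: 0.0
```

```bash
python3 -c "
from h import *
for c in ('top','side'):
    im=camera(c);E=np.array(get_calibration(c)['extrinsics'])
    for d in pinpoint('dropper_bottle_1',c)[:3]: print(c,round(d['score'],2),(E@[*d['at'],1])[:3].round(4))
    cv2.imwrite(f'pics/r_{c}.png',cv2.resize(im[110:260,110:310,::-1],None,fx=3,fy=3))
go(.5395,-.0958,.14,0)"
```

```text
top 0.57 [ 0.5411 -0.0916  0.0026]
side 0.7 [0.5249 0.1237 0.0159]
side 0.54 [ 0.5359 -0.0985 -0.0023]
d [0.0156 0.2152 0.0027] rot [ 0.0003  0.0022 -0.0002]
```

View pics/r_side.png

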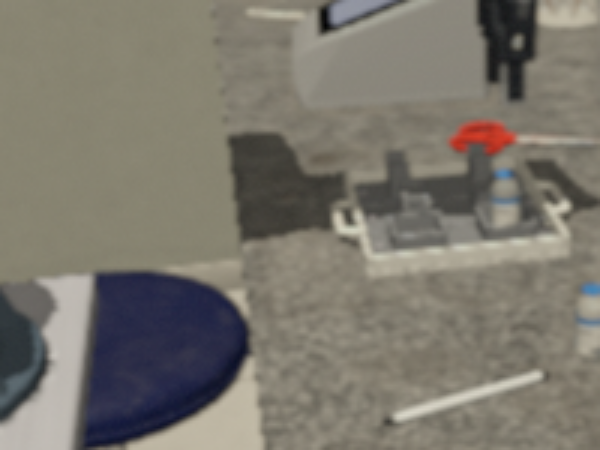

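The bottle stands upright in the far pocket at crop (505,200). Next is bottle 2.

Scaled: 0.2152 m is 0.2869, 0.165 m is 0.22.

drive_effector --moves '[0.0053,0.0733,0,0,0,0,0.0107,0.1467,0,0,0,0,0.0193,0.22,0,0,0,0,0.0193,0.2869,0,0,0,0,0.0193,0.2869,0.04,0,0,0,0.0193,0.2869,0.1067,0,0,0,0.0193,0.2869,0.1633,0,0,0,0.0193,0.2869,0.1633,0,0,0,0.0193,0.2869,0.1633,0,0,0]'

```text
t: 9.9
eef_pos: [0.5396, -0.0957, 0.0224]
tcp_rot: [1.0, -0.0, 0.0, 0.0]
contact_force: [0.2, 0.0, 0.9]
gripper_width: 0.0547
grasp_force: 0.0
```

drive_effector --moves '[0,0,0,0,0,0,0,0,0,0,0,0,0,0,0,0,0,0,0,0,0,0,0,0,0,0,0,0,0,0]' --jaw 0.0 --grip_force 30

```text
t: 10.52
eef_pos: [0.5398, -0.0958, 0.0229]
tcp_rot: [1.0, -0.0, 0.001, 0.0]
contact_force: [-1.1, 0.6, 8.3]
gripper_width: 0.0239
grasp_force: 29.1
```

drive_effector --moves '[0,0,-0.0533,0,0,0,0,0,-0.12,0,0,0,0,0,-0.16,0,0,0,0,0,-0.16,0,0,0]'

```text
t: 11.02
eef_pos: [0.5402, -0.0959, 0.1442]
tcp_rot: [1.0, -0.0, 0.002, 0.001]
contact_force: [0.6, -0.6, -0.3]
gripper_width: 0.0244
grasp_force: 29.6
```

```bash
python3 -c "
from h import *
go(.441,.1205,.145,0)"
```

```text
d [-0.0992 -0.2164 -0.0015] rot [ 0.0013 -0.005  -0.0001]
```

Scaled: -0.2164 m is -0.2885, 0.108 m is 0.144.

drive_effector --moves '[-0.0333,-0.0733,0,0,0,0,-0.0667,-0.1467,0,0,0,0,-0.1,-0.22,0,0,0,0,-0.132,-0.2885,0,0,0,0,-0.132,-0.2885,0.0267,0,0,0,-0.132,-0.2885,0.08,0,0,0,-0.132,-0.2885,0.12,0,0,0,-0.132,-0.2885,0.1333,0,0,0,-0.132,-0.2885,0.144,0,0,0,-0.132,-0.2885,0.144,0,0,0,-0.132,-0.2885,0.144,0,0,0]'

```text
t: 12.4
eef_pos: [0.4404, 0.1208, 0.034]
tcp_rot: [1.0, -0.0, 0.001, -0.0]
contact_force: [-1.2, -0.5, 0.2]
gripper_width: 0.0244
grasp_force: 30.7
```

drive_effector --moves '[0,0,0,0,0,0,0,0,0,0,0,0,0,0,0,0,0,0,0,0,0,0,0,0]' --jaw 0.055

```text
t: 12.9
eef_pos: [0.4401, 0.1208, 0.0335]
tcp_rot: [1.0, -0.0, 0.0, -0.0]
contact_force: [0.2, 1.1, -0.2]
gripper_width: 0.0548
grasp_force: 0.0
```

drive_effector --moves '[0,0,-0.0533,0,0,0,0,0,-0.12,0,0,0,0,0.0267,-0.1467,0,0,0,0,0.1067,-0.1467,0,0,0,0,0.1867,-0.1467,0,0,0,0,0.2667,-0.1467,0,0,0,0,0.3467,-0.1467,0,0,0,0,0.3467,-0.1467,0,0,0]'

```text
t: 13.9
eef_pos: [0.4399, -0.1425, 0.1435]
tcp_rot: [1.0, -0.003, 0.0, 0.0]
contact_force: [-0.6, 0.3, 0.5]
gripper_width: 0.055
grasp_force: 0.0
```

Run:
```python
from h import *
for c in ('top','side'):
    im=camera(c);E=np.array(get_calibration(c)['extrinsics'])
    for l,z in(('marker',.008),('cassette',.004)):
      for d in pinpoint(l,c)[:1]: print(c,l,round(d['score'],2),(E@[*d['at'],1])[:3].round(4))
      for d in silhouettes(l,c)[:1]:
        ys,xs=np.nonzero(d['mask']);P=proj_to_plane(c,np.c_[xs,ys],z)[:,:2].astype(np.float32)
        r=cv2.minAreaRect(P);print(c,l,len(xs),P.mean(0).round(4),np.round(r[0],4),np.round(r[1],4),round(r[2],1))
    cv2.imwrite(f'pics/s_{c}.png',cv2.resize(im[110:260,110:310,::-1],None,fx=3,fy=3))
go(.427,-.372,.09,-18)
```

```text
top marker 0.9 [ 0.4265 -0.3734  0.0007]
top marker 366 [ 0.4245 -0.3705] [ 0.4256 -0.3707] [0.0143 0.1374] 72.4
side marker 556 [ 0.4268 -0.3729] [ 0.425  -0.3726] [0.0184 0.1357] 72.2
side cassette 0.51 [ 0.4344 -0.251   0.0022]
side cassette 294 [ 0.4312 -0.2523] [ 0.4323 -0.251 ] [0.0292 0.0701] 71.7
d [-0.0133  0.2333  0.0535] rot [-0.00e+00 -1.00e-04  3.15e-01]
```

View pics/s_side.png

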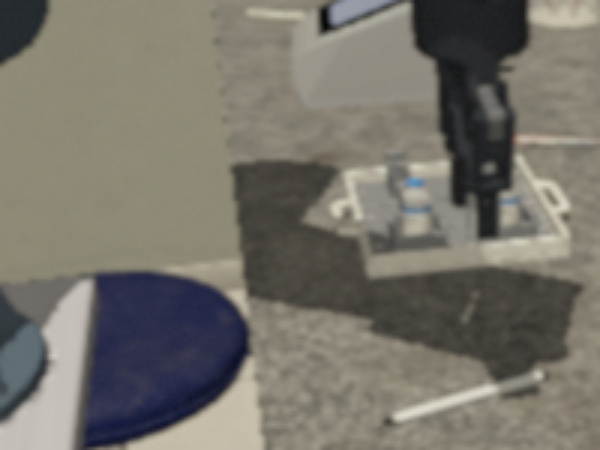

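Bottle 2 stands upright in the near pocket at crop (415,205); bottle 1 is partly hidden behind the gripper at (510,205). Now the marker.

Scaled: 0.2305 m is 0.3073, -0.004 m is -0.0053, 0.312 rad is 0.0497.

drive_effector --moves '[-0.0053,0.08,0.0133,0,0,0.0239,-0.0107,0.16,0.04,0,0,0.0497,-0.016,0.24,0.0667,0,0,0.0497,-0.0184,0.3073,0.1067,0,0,0.0497,-0.0184,0.3073,0.16,0,0,0.0497,-0.0184,0.3073,0.184,0,0,0.0497,-0.0184,0.3073,0.184,0,0,0.0497,-0.0184,0.3073,0.184,0,0,0.0497]' --jaw 0.045

```text
t: 15.4
eef_pos: [0.427, -0.3698, 0.0069]
tcp_rot: [0.988, -0.155, 0.001, 0.001]
contact_force: [-1.0, 0.8, 0.7]
gripper_width: 0.045
grasp_force: 0.0
```

```bash
python3 -c "
from h import *
go(.4262,-.3722,.005,-17.8)"
```

```text
d [-0.      0.0026  0.0019] rot [ 0.0008 -0.0016 -0.0006]
```

drive_effector --moves '[0,0,0,0,0,0,0,0,0,0,0,0,0,0,0,0,0,0,0,0,0,0,0,0,0,0,0,0,0,0]' --jaw 0.0 --grip_force 40

```text
t: 16.02
eef_pos: [0.4266, -0.3699, 0.0066]
tcp_rot: [0.988, -0.155, 0.001, 0.0]
contact_force: [-1.3, 2.1, 6.4]
gripper_width: 0.0117
grasp_force: 39.6
```

drive_effector --moves '[0,0,-0.04,0,0,0,0,0,-0.1067,0,0,0,0,0,-0.1333,0,0,0,0,0,-0.1333,0,0,0]'

```text
t: 16.52
eef_pos: [0.4268, -0.3703, 0.1071]
tcp_rot: [0.988, -0.155, 0.001, 0.001]
contact_force: [1.0, -0.2, -0.3]
gripper_width: 0.0121
grasp_force: 39.1
```

Run:
```python
from h import *
camera('top');im=camera('side')
for c,z in(('top',.11),('side',.11)):
  for d in silhouettes('marker',c)[:1]:
        ys,xs=np.nonzero(d['mask']);P=proj_to_plane(c,np.c_[xs,ys],z)[:,:2].astype(np.float32)
        r=cv2.minAreaRect(P);print(c,len(xs),P.mean(0).round(4),np.round(r[0],4),np.round(r[1],4),round(r[2],1))
cv2.imwrite(f'pics/m_side.png',cv2.resize(im[200:350,200:400,::-1],None,fx=3,fy=3))
go(.485,.2464,.14,-1.3)
```

```text
top 312 [ 0.4245 -0.3672] [ 0.4274 -0.3681] [0.0142 0.1367] 72.3
side 658 [ 0.425  -0.3732] [ 0.4248 -0.3725] [0.0267 0.1374] 69.7
d [-0.1327 -0.6041 -0.0349] rot [-0.0012  0.0016 -0.2895]
```

View pics/m_side.png

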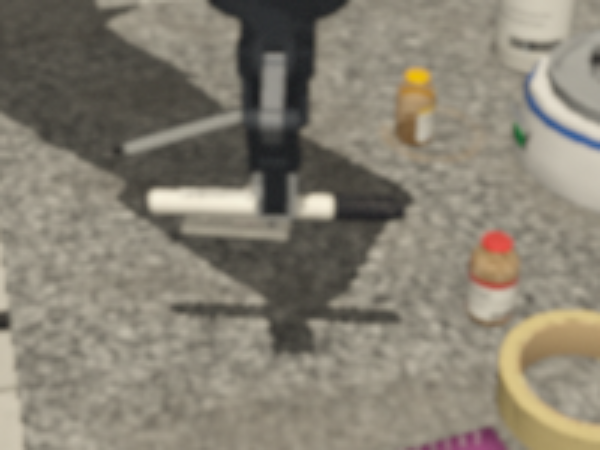

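The marker is held level at mid-length, at crop (275,203). I'll carry it over to the marker insert.

Scaled: -0.6041 m is -0.8055, -0.44 m is -0.5867, -0.14 rad is -0.0223.

drive_effector --moves '[-0.016,-0.0733,-0.0267,0,0,-0.0048,-0.032,-0.1467,-0.0467,0,0,-0.0095,-0.048,-0.22,-0.0467,0,0,-0.0159,-0.064,-0.2933,-0.0467,0,0,-0.0223,-0.08,-0.3667,-0.0467,0,0,-0.0271,-0.096,-0.44,-0.0467,0,0,-0.0318,-0.112,-0.5133,-0.0467,0,0,-0.0366,-0.1293,-0.5867,-0.0467,0,0,-0.0414,-0.1453,-0.66,-0.0467,0,0,-0.0462,-0.1613,-0.7333,-0.0467,0,0,-0.0462,-0.1769,-0.8055,-0.0467,0,0,-0.0462,-0.1769,-0.8055,-0.0467,0,0,-0.0462,-0.1769,-0.8055,-0.0467,0,0,-0.0462,-0.1769,-0.8055,-0.0467,0,0,-0.0462]'

```text
t: 18.48
eef_pos: [0.4853, 0.2448, 0.1401]
tcp_rot: [1.0, -0.012, -0.0, 0.0]
contact_force: [0.2, -0.0, 0.2]
gripper_width: 0.0118
grasp_force: 39.2
```

Run:
```python
from h import *
camera('top');im=camera('side')
for c in('top','side'):
  E=np.array(get_calibration(c)['extrinsics'])
  for l,z in (('marker',.143),('marker_insert',.035)):
   for d in pinpoint(l,c)[:1]: print(c,l,round(d['score'],2),(E@[*d['at'],1])[:3].round(4))
   for d in silhouettes(l,c)[:1]:
        ys,xs=np.nonzero(d['mask']);P=proj_to_plane(c,np.c_[xs,ys],z)[:,:2].astype(np.float32)
        r=cv2.minAreaRect(P);print(c,l,len(xs),P.mean(0).round(4),np.round(r[0],4),np.round(r[1],4),round(r[2],1))
cv2.imwrite(f'pics/n_side.png',cv2.resize(im[80:230,160:360,::-1],None,fx=3,fy=3))
go(.485,.2464,.042,-1.3)
```

```text
top marker 0.69 [0.4872 0.2418 0.1314]
top marker 365 [0.4866 0.2443] [0.4861 0.244 ] [0.0147 0.1364] 89.2
top marker_insert 0.77 [0.4872 0.2435 0.004 ]
top marker_insert 1810 [0.4828 0.2382] [0.4846 0.2404] [0.0613 0.1655] 88.7
side marker 0.59 [0.4861 0.2443 0.1342]
side marker 184 [0.4842 0.242 ] [0.4845 0.2421] [0.0469 0.1347] 89.8
side marker_insert 0.87 [0.4839 0.2443 0.0049]
d [-0.0005 -0.0005  0.0985] rot [-0.     -0.      0.0004]
```

View pics/n_side.png

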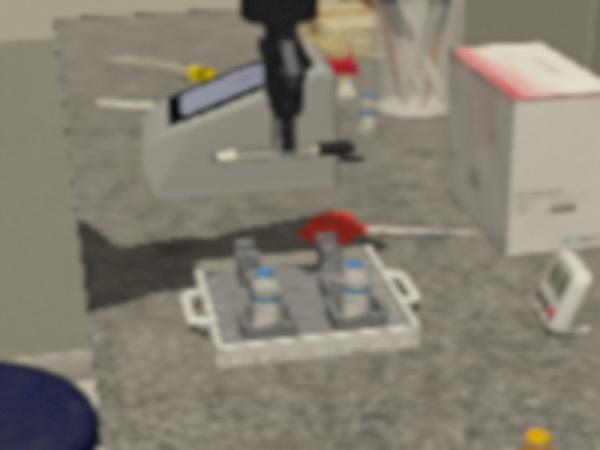

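Both bottles stand in their pockets at crop (265,298) and (355,292), and the marker hangs level at (285,153) above the saddles at (247,255) and (328,255). Lowering now.

Scaled: 0.098 m is 0.1307, 0.04 m is 0.0533.

drive_effector --moves '[0,0,0.0533,0,0,0,0,0,0.1,0,0,0,0,0,0.1173,0,0,0,0,0,0.1253,0,0,0,0,0,0.1307,0,0,0,0,0,0.1307,0,0,0]'

```text
t: 19.73
eef_pos: [0.4858, 0.2461, 0.0431]
tcp_rot: [1.0, -0.011, 0.0, -0.0]
contact_force: [0.1, -0.3, -0.4]
gripper_width: 0.0116
grasp_force: 39.2
```

drive_effector --moves '[0,0,0,0,0,0,0,0,0,0,0,0,0,0,0,0,0,0,0,0,0,0,0,0]' --jaw 0.04

```text
t: 20.23
eef_pos: [0.4855, 0.2459, 0.0426]
tcp_rot: [1.0, -0.011, 0.0, -0.0]
contact_force: [0.7, -0.1, 0.2]
gripper_width: 0.0399
grasp_force: 0.0
```

drive_effector --moves '[0,0,-0.04,0,0,0,0,0,-0.1067,0,0,0,0,0.04,-0.1333,0,0,0,0,0.12,-0.1333,0,0,0,0,0.2,-0.1333,0,0,0,0,0.28,-0.1333,0,0,0,0,0.36,-0.1333,0,0,0,0,0.44,-0.1333,0,0,0,0,0.44,-0.1333,0,0,0]'

```text
t: 21.35
eef_pos: [0.4779, -0.0873, 0.1426]
tcp_rot: [1.0, -0.014, 0.0, 0.0]
contact_force: [0.2, 0.9, -0.0]
gripper_width: 0.04
grasp_force: 0.0
```

Run:
```python
from h import *
im=camera('top');cv2.imwrite(f'pics/q_top.png',cv2.resize(im[150:270,110:270,::-1],None,fx=4,fy=4))
im=camera('side')
for c in('top','side'):
  E=np.array(get_calibration(c)['extrinsics'])
  for l,z in (('marker',.043),('cassette',.004),('cassette_insert',.03)):
   for d in pinpoint(l,c)[:1]: print(c,l,round(d['score'],2),(E@[*d['at'],1])[:3].round(4))
   for d in silhouettes(l,c)[:1]:
        ys,xs=np.nonzero(d['mask']);P=proj_to_plane(c,np.c_[xs,ys],z)[:,:2].astype(np.float32)
        r=cv2.minAreaRect(P);print(c,l,len(xs),P.mean(0).round(4),np.round(r[0],4),np.round(r[1],4),round(r[2],1))
go(.4325,-.25,.08,-18.5)
```

```text
top marker 0.64 [0.4852 0.2439 0.0334]
top marker 363 [0.4847 0.2466] [0.4856 0.2457] [0.0149 0.1374] 88.6
top cassette 0.57 [ 0.4323 -0.2482 -0.0022]
top cassette 267 [ 0.4316 -0.2491] [ 0.4322 -0.249 ] [0.0208 0.0695] 70.2
top cassette_insert 0.57 [0.4861 0.1852 0.0039]
top cassette_insert 1939 [0.4838 0.1794] [0.4845 0.1792] [0.0591 0.1675] 88.6
side marker 0.55 [0.4851 0.2451 0.0319]
side marker 269 [ 0.4201 -0.3011] [ 0.4205 -0.301 ] [0.0222 0.0643] 69.3
side cassette 0.81 [ 0.4348 -0.2491  0.0008]
side cassette 277 [ 0.4315 -0.252 ] [ 0.4325 -0.251 ] [0.027  0.0703] 68.9
side cassette_insert 0.72 [0.4847 0.1847 0.0058]
side cassette_insert 290 [0.4618 0.1563] [0.4611 0.1647] [0.1406 0.1078] 2.7
d [-0.042   0.1671  0.0625] rot [-0.     0.     0.301]
```

View pics/q_top.png

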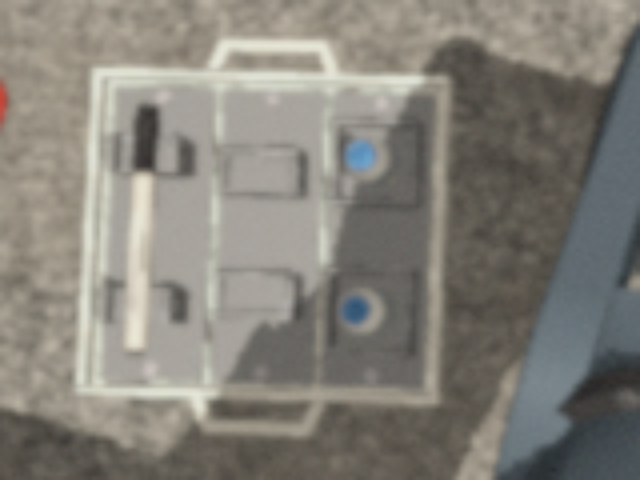

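The top view shows the marker lying across both saddles (column 140, rows 105–350) and both bottles upright in their pockets. Last is the cassette, at a yaw of about -20°.

Scaled: 0.1669 m is 0.2225, 0.04 m is 0.0533, 0.324 rad is 0.0516.

drive_effector --moves '[-0.0187,0.0747,0,0,0,0.0239,-0.0373,0.1493,0.0133,0,0,0.0516,-0.056,0.2225,0.0533,0,0,0.0516,-0.056,0.2225,0.12,0,0,0.0516,-0.056,0.2225,0.1667,0,0,0.0516,-0.056,0.2225,0.1787,0,0,0.0516,-0.056,0.2225,0.1787,0,0,0.0516,-0.056,0.2225,0.1787,0,0,0.0516]'

```text
t: 23.05
eef_pos: [0.4333, -0.2503, 0.0099]
tcp_rot: [0.985, -0.172, 0.001, 0.0]
contact_force: [-0.1, 0.0, -0.7]
gripper_width: 0.0401
grasp_force: 0.0
```

Run:
```python
from h import *
go(.4323,-.2497,.002,-19.8)
go(.4323,-.2497,.002,-19.8)
cv2.imwrite(f'pics/c_side.png',cv2.resize(camera('side')[200:320,220:380,::-1],None,fx=4,fy=4))
go(.4323,-.2497,.002,-19.8)
```

```text
d [-0.0011 -0.0002  0.0079] rot [ 0.0006 -0.0022 -0.0002]
d [-0.0011 -0.0002  0.0079] rot [ 0.0006 -0.0022 -0.0002]
d [-0.0011 -0.0003  0.0078] rot [ 0.0006 -0.0022 -0.0003]
```

View pics/c_side.png

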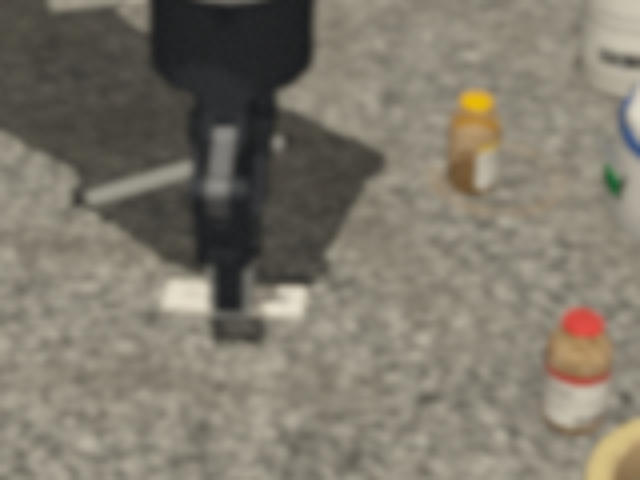

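The cassette (crop 165–308, row 298) lies centred between the open fingers. I'll lower another 8 mm and grip.

Scaled: 0.008 m is 0.0107, 0.004 m is 0.0053.

drive_effector --moves '[0,0,0.0053,0,0,0,0,0,0.0107,0,0,0,0,0,0.0107,0,0,0]'

```text
t: 23.48
eef_pos: [0.4323, -0.2498, 0.0002]
tcp_rot: [0.985, -0.172, -0.0, -0.0]
contact_force: [0.3, -0.6, 0.1]
gripper_width: 0.0404
grasp_force: 0.0
```

drive_effector --moves '[0,0,0,0,0,0,0,0,0,0,0,0,0,0,0,0,0,0,0,0,0,0,0,0,0,0,0,0,0,0]' --jaw 0.0 --grip_force 25

```text
t: 24.1
eef_pos: [0.4324, -0.2499, 0.0006]
tcp_rot: [0.985, -0.172, 0.0, 0.0]
contact_force: [-1.0, 0.9, 4.5]
gripper_width: 0.0186
grasp_force: 25.8
```

drive_effector --moves '[0,0,-0.0267,0,0,0,0,0,-0.0933,0,0,0,0,0,-0.1733,0,0,0,0,0,-0.1867,0,0,0,0,0,-0.1867,0,0,0]'

```text
t: 24.72
eef_pos: [0.4324, -0.2499, 0.1404]
tcp_rot: [0.985, -0.172, 0.0, 0.0]
contact_force: [0.5, 0.7, -0.5]
gripper_width: 0.0187
grasp_force: 25.4
```

Run:
```python
from h import *
cv2.imwrite(f'pics/d_side.png',cv2.resize(camera('side')[160:280,220:380,::-1],None,fx=4,fy=4))
go(.4845,.1835,.14,-1.3)
```

```text
d [-9.760e-02 -4.252e-01 -3.000e-04] rot [-0.0006  0.0012 -0.3236]
```

View pics/d_side.png

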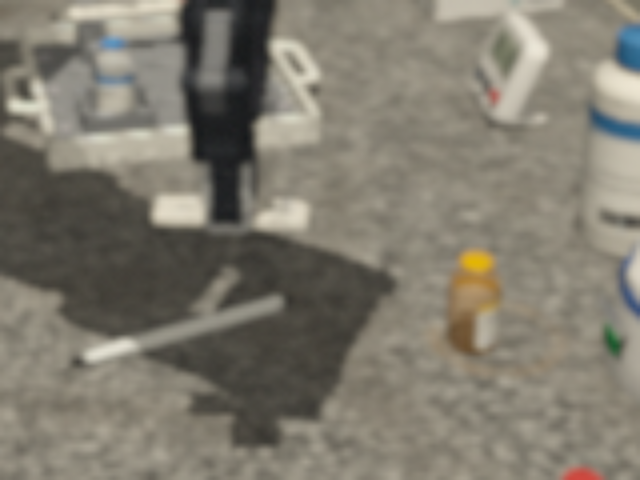

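The cassette is held level at crop (230,212). I'll carry it to the middle insert.

Scaled: -0.4252 m is -0.5669, -0.372 m is -0.496, -0.12 rad is -0.0191.

drive_effector --moves '[-0.016,-0.0707,0,0,0,-0.0064,-0.032,-0.1413,0,0,0,-0.0127,-0.0493,-0.2133,0,0,0,-0.0191,-0.0653,-0.284,0,0,0,-0.0255,-0.0813,-0.3547,0,0,0,-0.0318,-0.0973,-0.4253,0,0,0,-0.0382,-0.1133,-0.496,0,0,0,-0.0446,-0.1301,-0.5669,0,0,0,-0.0515,-0.1301,-0.5669,0,0,0,-0.0515,-0.1301,-0.5669,0,0,0,-0.0515,-0.1301,-0.5669,0,0,0,-0.0515]'

```text
t: 26.15
eef_pos: [0.4846, 0.1821, 0.1398]
tcp_rot: [1.0, -0.012, -0.001, 0.0]
contact_force: [0.1, 0.4, 0.3]
gripper_width: 0.0187
grasp_force: 25.4
```

Run:
```python
from h import *
im=camera('top');cv2.imwrite(f'pics/e_top.png',cv2.resize(im[150:270,110:270,::-1],None,fx=4,fy=4));camera('side')
for c in('top','side'):
  E=np.array(get_calibration(c)['extrinsics'])
  for l in ('cassette','cassette_insert'):
   for d in pinpoint(l,c)[:1]: print(c,l,round(d['score'],2),(E@[*d['at'],1])[:3].round(4))
  for d in silhouettes('cassette',c)[:1]:
        ys,xs=np.nonzero(d['mask']);P=proj_to_plane(c,np.c_[xs,ys],.142)[:,:2].astype(np.float32)
        r=cv2.minAreaRect(P);print(c,len(xs),P.mean(0).round(4),np.round(r[0],4),np.round(r[1],4),round(r[2],1))
go(.4845,.1840,.032,-1.3)
```

```text
top cassette_insert 0.7 [0.4849 0.1848 0.0016]
top 43 [0.4908 0.1757] [0.4862 0.1757] [0.0652 0.0059] 1.3
side cassette 0.57 [0.4853 0.1813 0.1396]
side cassette_insert 0.88 [0.4849 0.186  0.0053]
side 50 [0.4819 0.184 ] [0.4854 0.1821] [0.0288 0.0667] 85.3
d [-0.0004 -0.001   0.1086] rot [-0.     -0.0001 -0.0002]
```

Scaled: 0.108 m is 0.144, 0.104 m is 0.1387.

drive_effector --moves '[0,-0.0013,0.0533,0,0,0,0,-0.0013,0.1067,0,0,0,0,-0.0013,0.1307,0,0,0,0,-0.0013,0.1387,0,0,0,0,-0.0013,0.144,0,0,0,0,-0.0013,0.144,0,0,0,0,-0.0013,0.144,0,0,0]'

```text
t: 27.42
eef_pos: [0.4853, 0.1843, 0.0332]
tcp_rot: [1.0, -0.011, 0.001, -0.0]
contact_force: [-0.3, 0.2, -1.4]
gripper_width: 0.0186
grasp_force: 25.4
```

drive_effector --moves '[0,0,0,0,0,0,0,0,0,0,0,0,0,0,0,0,0,0,0,0,0,0,0,0]' --jaw 0.032

```text
t: 27.92
eef_pos: [0.4849, 0.1842, 0.0325]
tcp_rot: [1.0, -0.011, -0.0, 0.0]
contact_force: [0.3, -0.6, -0.1]
gripper_width: 0.032
grasp_force: 0.0
```

drive_effector --moves '[0,0,-0.04,0,0,0,0,0,-0.1067,0,0,0,0,0,-0.16,0,0,0,0,0.08,-0.16,0,0,0,0,0.16,-0.16,0,0,0,0,0.24,-0.16,0,0,0,0,0.32,-0.16,0,0,0,0,0.4,-0.16,0,0,0,0,0.4,-0.16,0,0,0]'

```text
t: 29.05
eef_pos: [0.4779, -0.119, 0.1525]
tcp_rot: [1.0, -0.014, 0.0, 0.0]
contact_force: [-0.4, 0.6, 0.2]
gripper_width: 0.0321
grasp_force: 0.0
```

Run:
```python
from h import *
a=camera('top')[150:270,110:270,::-1];b=camera('side')[130:250,190:350,::-1]
cv2.imwrite('pics/f.png',cv2.resize(np.vstack([a,b]),None,fx=2.5,fy=2.5))
E=np.array(get_calibration('top')['extrinsics'])
for l,z in (('marker',.043),('cassette',.035)):
   for d in silhouettes(l,'top')[:2]:
        ys,xs=np.nonzero(d['mask']);P=proj_to_plane('top',np.c_[xs,ys],z)[:,:2].astype(np.float32)
        r=cv2.minAreaRect(P);print(l,len(xs),np.round(r[0],4),np.round(r[1],4),round(r[2],1))
```

```text
marker 374 [0.4866 0.2459] [0.0152 0.1353] 88.3
cassette 276 [0.4862 0.1845] [0.0672 0.0201] 1.2
```

View pics/f.png

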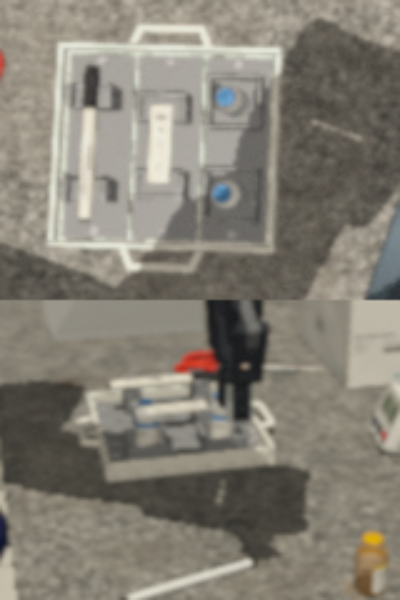

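The top half shows all three parts placed. In the side half, the overlap of cassette and bottles is unclear, so I'll check the projection and enlarge it.

Run:
```python
from h import *
im=camera('side')
k=get_calibration('side');E=np.array(k['extrinsics']);K=k['mtx']
def pr(p):
    q=np.linalg.inv(E)@[*p,1];return (K[0,2]+K[0,0]*q[0]/-q[2],K[1,2]-K[1,1]*q[1]/-q[2])
for n,p in dict(cas0=(.45,.184,.036),cas1=(.52,.184,.036),mk0=(.416,.247,.045),mk1=(.556,.245,.045),b1cap=(.525,.119,.0755),b1foot=(.525,.119,.0115),b2cap=(.441,.1205,.0755),b2foot=(.441,.1205,.0115)).items():
    x,y=pr(p);print(n,round(x,1),round(y,1),'crop',round((x-210)*7),round((y-140)*7))
cv2.imwrite('pics/h.png',cv2.resize(im[140:220,210:320,::-1],None,fx=7,fy=7,interpolation=cv2.INTER_CUBIC))
```

```text
cas0 248.2 173.3 crop 268 233
cas1 271.9 170.8 crop 433 215
mk0 233.2 163.5 crop 162 165
mk1 278.8 159.2 crop 482 135
b1cap 278.8 166.3 crop 481 184
b1foot 279.0 187.4 crop 483 332
b2cap 248.4 169.2 crop 269 205
b2foot 249.4 190.6 crop 276 354
```

View pics/h.png

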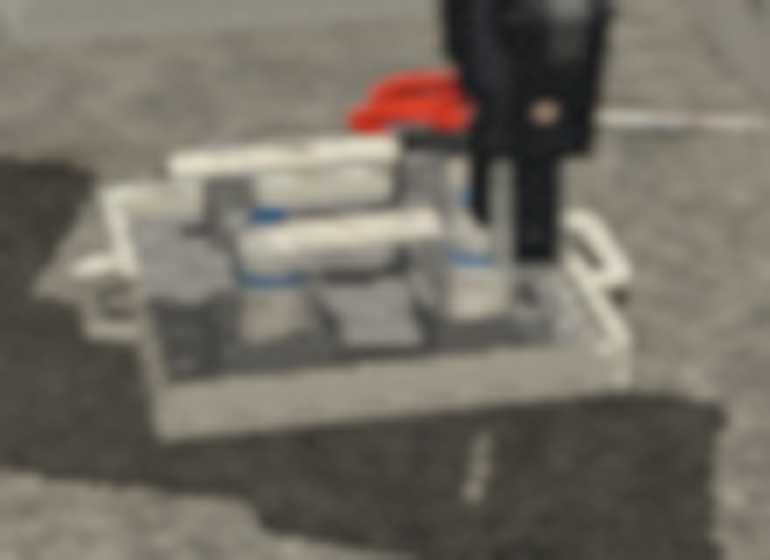

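All of it matches the projections: marker at (162–482, ~150), cassette at (265–435, ~225) behind the bottle at (272,280), and both bottles upright. I'm handing in.

```bash
python3 -c "
from rig import job
print(job.sign_off())"
```

```text
the job is handed in; nothing more can be done
None
```

The caddy is stocked and handed in at about 29 s on the robot's clock: both dropper bottles are in their pockets, the marker is centred on the saddles and the cassette is on its ledges. The squat bottles and pen were not touched.

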